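# Check a moulded ring on the go/no-go height gauge

### The arm

A 6-joint arm with a two-finger parallel gripper is mounted at the origin on the work surface. World frame = base frame: x ahead of the robot, y to its left, z up, the work surface at z = 0. Lengths are in m, angles in rad, forces in N, time in s.
With the tool pointing down it reaches from about 0.25 to 0.775 m from the base axis. Payload 8.9 kg.
Tool frame: the origin (TCP) lies between the finger pads; the fingertips stand 25 mm ahead of it and the grasp point (between the pads) lies 6 mm ahead of it; z points along the fingers, y is the line along which they close (so a half turn about z gives the same grasp; the last joint's range is limited). The gripper opens to 85 mm and grips with 20 to 120 N. Pads are 22 mm wide; open, the fingers measure 114 mm over their backs; the gripper's body (76 mm by 85 mm) begins 54 mm behind the grasp point. The pads swing forward as they close: fully open they stand 13 mm farther back than shut.
Start: joints at [-1.427, 0.291, -0.153, 1.127, 0, 1.431], TCP at [0.147, -0.504, 0.256] pointing down, gripper open.
Joint ranges: [-2.52, 2.52], [-0.91, 1.74], [-1.3, 1.37], [-1.96, 2.02], [-1.52, 1.47], [-3.14, 3.14]. Speed limits (rad/s): [2.22, 2.22, 2.79, 3.14, 3.14, 3.14].

### API

Orientations are given as a unit quaternion [w, x, y, z].
In Python, from station import bot gives the robot as it stands.
- The arm moves only by the tool play_rows, never from a script. Its argument "increments" is a list that holds one entry, the list of rows, each a list of 5 numbers: the shift along the tool's x, y, z in m, then the turn about the tool's z in rad, then the finger opening in m, from 0 to 0.0854. In form: [[[tx, ty, tz, roll, jaw], ...]]. A call has 1 to 10 rows; each row shifts and turns the commanded pose from where the row before left it, along the tool's axes as they then stand; what a row does not reach is not made up. A row lasts 1/12 s, in which the tool goes at most 41.7 mm and 7.16 degrees, less where a joint would pass 70% of its speed; a pose out of reach is approached as far as the arm can. A call is refused whole if a number of a shift passes 0.0417 or a number of a turn 0.125, either way. A call with a gripper value outside its range is refused whole. The fingers move at their own pace and stop on an object; the grip force is fixed at half the most. Time passes only in rows, so rows that do not move let the fingers close. It gives the time, the measured TCP pose, the force, the opening and the grip force at its end, in the units of the state.
- bot.state(): the state, without advancing time (a new reading comes with each control period).
- bot.capture(name): name is "scene" or "top" or "wrist"; returns the picture (480x640x3 uint8, red, green, blue); there is no depth.
- bot.calibration(name): a dict with "K" (3x3 intrinsics, pixels), "world_from_camera" (4x4, takes a point from camera to world coordinates); the wrist camera has in their place "mount" (4x4, takes a point from camera to tool coordinates, whose origin is the TCP and whose axes are the flange's). Camera axes: x right, y down, z forward; pixel columns grow to the right and rows downward; lengths in m; the calibration is good to about 2 mm. A picture is of the moment at which its call begins: read the wrist's pose just before it. calibration takes no time and is no camera call.
- bot.hand_in(): hands the job in; it is judged then, once.
The state is a dict: "time_s": time; "joint_positions": joint angles; "joint_vel": joint speeds; "joint_efforts": joint torques, N m; "position": TCP position; "eef_rot": TCP orientation; "force": force on the tool from outside, world axes, zero at the start; "torque": the same for the moment, N m; "gripper_width": opening from 0.0 (shut) to 1.0 (fully open); "grasp_force": force on a finger pad.
Only numpy, scipy, OpenCV 4.12 (cv2) and the standard library are available. Lean on these libraries where they do the work, as an engineer would, in place of code of your own. Each camera call takes 0.05 s, during which the arm holds its last target. There are 200 camera calls.

### The job

Check the height of the middle-sized black plastic ring on the go/no-go gauge: slide it in through the flared mouth, under the go bar (the first bar, set higher) and on until it comes up against the no-go bar (the second, lower one), which must stop it. It is then a good ring, so draw it out through the gauge's open side and leave it lying flat on the bench in front of that opening, wholly clear of the gauge. Keep it flat on the bench all the way, do not knock or lean on the gauge, and leave the other things where they are.

Things in the scene. Friction and masses are not known exactly. Their poses are not given: they have to be found in the camera images.
- ring: The ring to check: black plastic, outer diameter 100 mm, bore 82 mm (wall 9 mm), 22 mm high, 40 to 85 g, lying flat and loose on the bench near the gauge's mouth, with the small ring near it; which of the two lies nearer the robot changes. Origin: centre of its underside.
- gauge: Go/no-go height gauge of steel and aluminium, fixed on the bench, which is the sliding surface. Origin: on the bench under the middle of the go bar; z up; rings travel along its -y. Lane 106 mm wide between rails 14 mm high, 10 mm thick. Both bars span the lane, tops 47 mm high (end screws 59 mm), on posts 18 mm wide with outer faces at x = +-71 mm. All offsets below are in this frame.
- mouth (a point): Middle of the lane on the bench where the straight rails end: x = 0, y = +115 mm. From here to y = +152 mm the rails flare out to about 137 mm between their tips. Between mouth and go bar there is a rail on both sides.
- go_bar (a point): Middle of the go bar's underside: x = 0, y = 0, z = 25 mm. The bar covers y = -12.5 to +12.5 mm.
- nogo_face (a point): Point on the bench below the middle of the no-go bar's face that stops the ring: x = 0, y = -132.5 mm. The bar covers y = -132.5 to -157.5 mm, underside 18 mm above the bench. A 100 mm ring touching it has its centre at y = -82.5 mm.
- open_side (a point): Middle of the gauge's open side, on the bench in line with the posts' outer faces: x = -71 mm (towards the robot), y = -72.5 mm. No rail here: the gap between the go post and the no-go post is 120 mm wide, y = -12.5 to -132.5 mm. The opposite, +x side has a rail.
- small_ring: Bystander: smaller black plastic ring, outer diameter 70 mm, bore 56 mm, 18 mm high. Origin: centre of its underside.
- big_ring: Bystander: larger black plastic ring, outer diameter 150 mm, 30 mm high, beyond the gauge's no-go end. Origin: centre of its underside.
- caliper: Bystander: digital caliper lying flat, 200 mm long along its y, 16 mm high, to the right on the robot's side. Origin: underside centre.
- screwdriver: Bystander: small screwdriver with a black handle, 150 mm long along its x, on the bench between the robot and the gauge's mouth. Origin: underside, mid-length.
- marker: Bystander: marker pen, white with a black cap, 17 mm thick, 130 mm long along its x, beyond the gauge. Origin: underside, mid-length.
- tape: Bystander: roll of paper tape lying flat, outer diameter 96 mm, 25 mm high, to the left. Origin: centre of its underside.
- mug: Bystander: white mug, 80 mm wide, 90 mm high, far left. Origin: centre of its underside.
- cleaner: Bystander: white plastic bottle, 60 mm wide, 170 mm high, far right. Origin: centre of its underside.
Not all that is in view belongs to the job. What is shaped like the ring but purple is not meant.

How it is judged:
By the outcome, as a careful person would: the job done as asked, in the order asked, and still so for the second after the job is handed in, with the robot touching nothing.
It also fails if it takes over 54 s, if anything falls off the work surface, if the arm or the gripper's body presses on something with over 40 N, if the wrist force passes 120 N, or if a joint passes its speed limit or range.

## Working session

There is one attempt and no reset: what is moved stays moved. The work goes in short steps, Python scripts to look and compute and a tool call to move; the robot and the scene stay as the last step left them, time stands still between calls to the robot, and variables do not carry over. Pictures are saved under pics/ and viewed, at most 12 in all, crops included, and the job is handed in when it is done.

Besides the shell and the picture viewer there is one more tool, called as name([rows], argument=value, ...), one row to a line, values as JSON. play_rows: Moves the arm, as the interface text tells. Its arguments: {"type":"object","properties":{"increments":{"type":"array"}},"required":["increments"]}

```bash
mkdir -p pics
python3 - <<'E'
from station import bot
import cv2
s=bot.state(); print({k:s[k] for k in('time_s','position','eef_rot','gripper_width','force')})
for n in('scene','top'):
    c=bot.calibration(n); print(n,c)
    cv2.imwrite(f'pics/{n}1.png',bot.capture(n)[:,:,::-1])
print(bot.calibration('wrist'))
E
```

```text
{'time_s': 0.0, 'position': array([ 0.14644657, -0.50372737,  0.25574327]), 'eef_rot': array([-6.57644265e-04,  9.90017595e-01,  1.40942288e-01, -1.42435459e-05]), 'gripper_width': 0.9999183117775443, 'force': array([ 0.38545676, -0.11637766, -0.08465215])}
scene {'K': array([[586.24556615,   0.        , 318.645895  ],
       [  0.        , 586.24556615, 239.05771192],
       [  0.        ,   0.        ,   1.        ]]), 'world_from_camera': array([[ 0.27177887,  0.81805704, -0.50687171,  1.32843985],
       [ 0.96224717, -0.23905486,  0.13012747, -0.17658384],
       [-0.01471845, -0.52310177, -0.85214313,  1.36326261],
       [ 0.        ,  0.        ,  0.        ,  1.        ]])}
top {'K': array([[604.8079546 ,   0.        , 321.94775997],
       [  0.        , 604.8079546 , 236.22622649],
       [  0.        ,   0.        ,   1.        ]]), 'world_from_camera': array([[-0.02375093, -0.98186236,  0.18810158,  0.16723834],
       [-0.99964284,  0.0210193 , -0.01650378,  0.02179182],
       [ 0.01225068, -0.18842638, -0.98201091,  1.93055618],
       [ 0.        ,  0.        ,  0.        ,  1.        ]])}
{'K': array([[338.53044428,   0.        , 323.78536604],
       [  0.        , 338.53044428, 241.50070473],
       [  0.        ,   0.        ,   1.        ]]), 'mount': array([[ 2.93120291e-04, -9.48494605e-01, -3.16793147e-01,
         8.07637563e-02],
       [ 9.99999957e-01,  2.86070250e-04,  6.87647101e-05,
        -6.49511599e-04],
       [ 2.54021383e-05, -3.16793153e-01,  9.48494648e-01,
        -1.18268003e-01],
       [ 0.00000000e+00,  0.00000000e+00,  0.00000000e+00,
         1.00000000e+00]])}
```

View pics/top1.png

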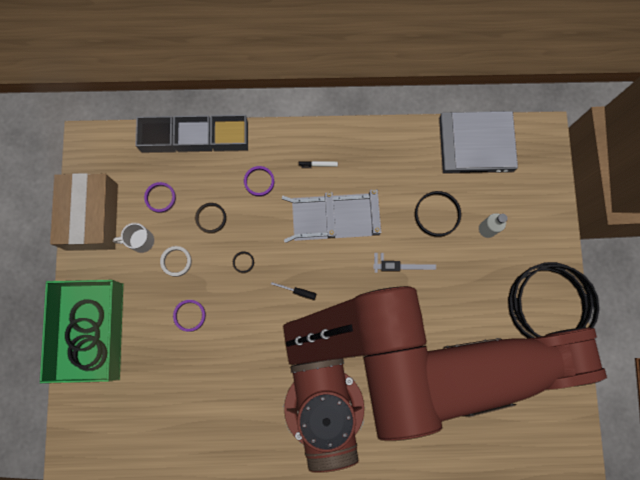

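View pics/scene1.png

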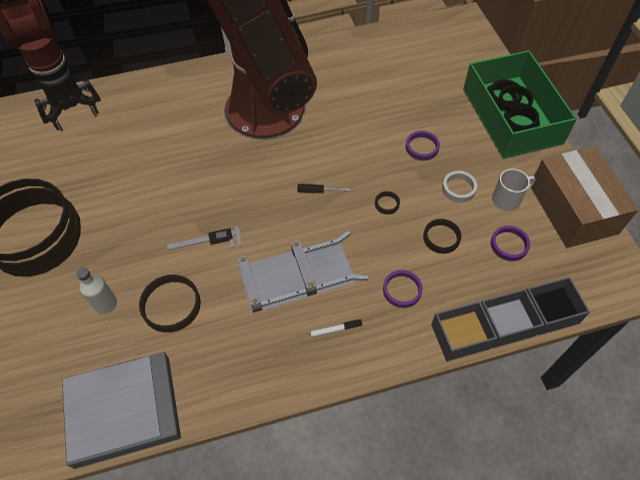

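The top view shows the ring at (211,217), the small ring at (243,262) and the gauge spanning columns 283–380. Its mouth is on the left, with the go bar at column ~328, the no-go bar at ~375 and the open side facing down. The purple ring is at (259,181).

```bash
cat > h.py <<'E'
import numpy as np, cv2
from scipy.spatial.transform import Rotation as R
from station import bot
def cam(n,s=None):
    c=bot.calibration(n)
    if n!='wrist': return c['K'],c['world_from_camera']
    s=s or bot.state(); q=s['eef_rot']; T=np.eye(4)
    T[:3,:3]=R.from_quat([q[1],q[2],q[3],q[0]]).as_matrix(); T[:3,3]=s['position']
    return c['K'],T@c['mount']
def ray(cm,uv,z):
    K,T=cm; uv=np.atleast_2d(uv).astype(float)
    d=(T[:3,:3]@np.linalg.inv(K)@np.c_[uv,np.ones(len(uv))].T).T
    o=T[:3,3]; return o+d*((z-o[2])/d[:,2])[:,None]
def proj(cm,P):
    K,T=cm; p=(np.atleast_2d(P)-T[:3,3])@T[:3,:3]; p=p@K.T; return p[:,:2]/p[:,2:]
def dark(img,v=60):
    h=cv2.cvtColor(img,cv2.COLOR_RGB2HSV); return ((h[...,2]<v)).astype(np.uint8)*255
E
python3 - <<'E'
from h import *
for n,bx in(('top',[(185,190,240,245),(228,247,260,277)]),('scene',[(415,210,470,262),(368,182,408,220)])):
    im=cv2.imread(f'pics/{n}1.png')[:,:,::-1].copy(); m=dark(im,75); cm=cam(n)
    for x0,y0,x1,y1 in bx:
        k=np.zeros_like(m);k[y0:y1,x0:x1]=m[y0:y1,x0:x1]
        cs,_=cv2.findContours(k,cv2.RETR_EXTERNAL,cv2.CHAIN_APPROX_NONE)
        c=max(cs,key=cv2.contourArea)[:,0]
        P=ray(cm,c,0.011)[:,:2]; ctr,r=cv2.minEnclosingCircle(P.astype(np.float32))
        print(n,ctr,r,cv2.boundingRect(c))
t=cv2.imread('pics/top1.png'); cv2.imwrite('pics/tc.png',cv2.resize(t[180:250,270:390],None,fx=6.5,fy=6.5,interpolation=cv2.INTER_CUBIC))
E
```

```text
top (0.6047441959381104, 0.3492830991744995) 0.05001121759414673 (196, 203, 30, 30)
top (0.457582950592041, 0.24358105659484863) 0.034336358308792114 (233, 252, 21, 21)
scene (0.6064654588699341, 0.35247352719306946) 0.05486433580517769 (423, 219, 38, 34)
scene (0.4607955813407898, 0.24783606827259064) 0.03883463516831398 (375, 191, 25, 23)
```

View pics/tc.png

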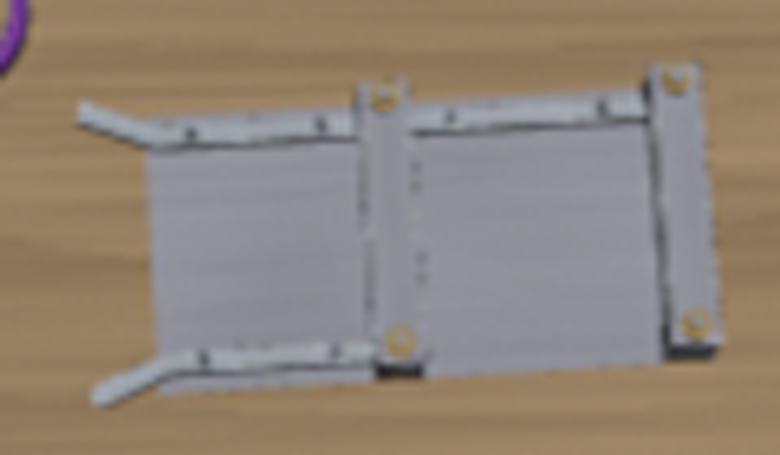

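The crop shows the gauge clearly. The go bar screws are at crop (385,96) and (400,341), and the no-go screws at (676,80) and (695,322).

Run:
```python
from h import *
cm=cam('top'); px=(np.array([(385,96),(400,341),(676,80),(695,322)])+.5)/6.5-.5+[270,180]
P=ray(cm,px,0.057); print(P.round(4))
go=(P[0]+P[1])/2; ng=(P[2]+P[3])/2; print(go,ng,np.linalg.norm((go-ng)[:2]),np.linalg.norm(P[0]-P[1]),np.linalg.norm(P[2]-P[3]))
y=(go-ng)[:2]; y/=np.linalg.norm(y); x=np.array([y[1],-y[0]])
a=(P[0]-P[1])[:2]+(P[2]-P[3])[:2]; print('yaw from y',np.arctan2(-y[0],y[1]),'from bars',np.arctan2(a[1],a[0]))
for n,p in dict(mouth=(0,.115),flare=(0,.152),nogo=(0,-.1325),open=(-.071,-.0725)).items(): print(n,go[:2]+x*p[0]+y*p[1])
```

```text
[[ 0.662  -0.0349  0.057 ]
 [ 0.539  -0.039   0.057 ]
 [ 0.6671 -0.1785  0.057 ]
 [ 0.5453 -0.1829  0.057 ]]
[ 0.60045929 -0.03691973  0.057     ] [ 0.60623888 -0.18067816  0.057     ] 0.14387456073304622 0.12306497710963438 0.12190026568521228
yaw from y 0.0401818620332951 from bars 0.0347866328827222
mouth [0.59583962 0.07798744]
flare [0.59435329 0.11495757]
nogo [ 0.60578195 -0.16931278]
open [ 0.532429   -0.11221336]
```

play_rows([
  [[0,0,-0.005,-0.12,0.0854],[0,0,-0.005,-0.12,0.0854],[0,0,-0.005,-0.12,0.0854],[0,0,-0.005,-0.12,0.0854],[0,0,-0.005,-0.12,0.0854],[0,0,-0.005,-0.12,0.0854],[0,0,-0.005,-0.12,0.0854],[0,0,-0.005,-0.12,0.0854],[0,0,-0.005,-0.12,0.0854],[0,0,0,-0.12,0.0854]],
])

```text
time_s: 0.93
position: [0.1465, -0.5043, 0.3019]
eef_rot: [0.0, 0.736, 0.677, -0.0]
force: [0.3, 0.0, 0.5]
gripper_width: 1.0
grasp_force: 0.0
```

play_rows([
  [[0,0,0,-0.123,0],[0.033,0.023,0,0,0],[0.033,0.023,0,0,0],[0.033,0.023,0,0,0],[0.033,0.023,0,0,0],[0.033,0.023,0,0,0],[0.033,0.023,0,0,0],[0.033,0.023,0,0,0],[0.033,0.023,0,0,0],[0.033,0.023,0,0,0]],
])

```text
time_s: 1.77
position: [0.3434, -0.1982, 0.3013]
eef_rot: [0.0, 0.695, 0.719, 0.0]
force: [2.0, -1.1, 0.2]
gripper_width: -0.002
grasp_force: 0.0
```

play_rows([
  [[0.033,0.023,0,0,0],[0.033,0.023,0,0,0],[0.033,0.023,0,0,0],[0.033,0.023,0,0,0],[0.033,0.023,0,0,0],[0.033,0.023,0,0,0],[0.033,0.023,0,0,0],[0.033,0.023,0,0,0],[0.033,0.023,0,0,0],[0.033,0.023,0,0,0]],
])

```text
time_s: 2.6
position: [0.5618, 0.1399, 0.3009]
eef_rot: [-0.0, 0.695, 0.719, -0.0]
force: [0.8, -1.0, 0.4]
gripper_width: 0.002
grasp_force: 0.0
```

play_rows([
  [[0.03,0.01,0,0,0],[0,0,0,0,0],[0,0,0,0,0]],
])

```text
time_s: 2.85
position: [0.5701, 0.1696, 0.3002]
eef_rot: [-0.0, 0.694, 0.72, -0.001]
force: [-0.1, 0.2, 0.2]
gripper_width: -0.002
grasp_force: 0.0
```

Run:
```python
from h import *
import pickle
s=bot.state(); im=bot.capture('wrist'); cv2.imwrite('pics/w1.png',im[:,:,::-1]); pickle.dump(s,open('w1.pkl','wb')); print(s['position'],s['eef_rot'],s['force'])
```

```text
[0.57013228 0.16960989 0.30022915] [-4.68826693e-04  6.93646966e-01  7.20314663e-01 -6.72951971e-04] [-0.05860917  0.23627924  0.22308999]
```

View pics/w1.png

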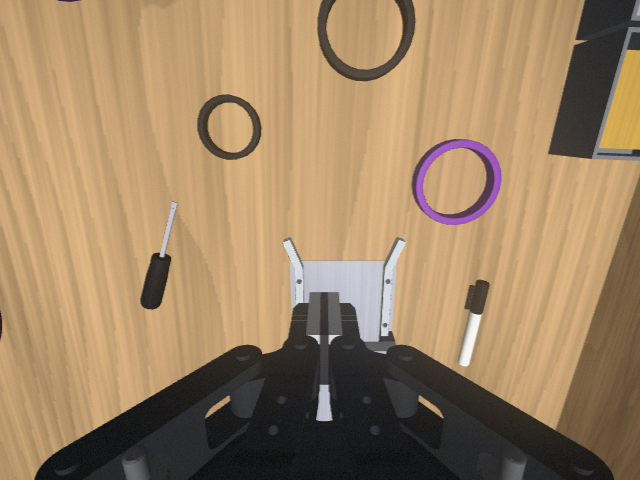

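The wrist view shows the mouth flare tips at about (287,240) and (402,240), and the rail ends at about (302,261) and (384,261). The ring is at (366,35) and cut off at the top. The gripper hides the bars.

Run:
```python
from h import *
import pickle
s=pickle.load(open('w1.pkl','rb')); cm=cam('wrist',s)
P=ray(cm,[(287,240),(402,240),(299,264),(388,264)],0.014); print(P.round(4), (P[0]+P[1])/2,(P[2]+P[3])/2)
im=cv2.imread('pics/w1.png')[:,:,::-1].copy()
h=cv2.cvtColor(im,cv2.COLOR_RGB2HSV); 
for v in (80,):
    m=dark(im,v); m[:, :300]=0; m[90:]=0; m[:,430:]=0
    cs,_=cv2.findContours(m,cv2.RETR_EXTERNAL,cv2.CHAIN_APPROX_NONE); c=max(cs,key=cv2.contourArea)[:,0]
    lo=c[c[:,1]>3]
    for z in(.0,.011,.022):
        Q=ray(cm,lo,z); A=np.c_[2*Q[:,:2],np.ones(len(Q))]; b=(Q[:,:2]**2).sum(1)
        k=np.linalg.lstsq(A,b,rcond=None)[0]; print(z,k[:2],np.sqrt(k[2]+k[0]**2+k[1]**2))
```

```text
[[0.5245 0.1166 0.014 ]
 [0.6691 0.1221 0.014 ]
 [0.5401 0.0846 0.014 ]
 [0.6547 0.089  0.014 ]] [0.59680341 0.1193562  0.014     ] [0.59739214 0.08680468 0.014     ]
0.0 [0.63479752 0.35399032] 0.021333056971798048
0.011 [0.63300022 0.35129525] 0.020772300444908656
0.022 [0.63120291 0.34860017] 0.020211543918031556
```

play_rows([
  [[0.0295,0.0066,0.028,0,0],[0.0295,0.0066,0.028,0,0],[0.0295,0.0066,0.028,0,0],[0.0295,0.0066,0.028,0,0],[0.0295,0.0066,0.028,0,0],[0.0295,0.0066,0.028,0,0],[0,0,0,0,0],[0,0,0,0,0]],
])

```text
time_s: 3.57
position: [0.6023, 0.3458, 0.1309]
eef_rot: [-0.001, 0.694, 0.72, -0.002]
force: [-0.4, -0.2, 0.9]
gripper_width: -0.002
grasp_force: 0.0
```

Run:
```python
from h import *
s=bot.state(); im=bot.capture('wrist'); cv2.imwrite('pics/w2.png',im[:,:,::-1]); print(s['position'],s['eef_rot'])
cm=cam('wrist',s)
a=np.linspace(0,2*np.pi,40)
for z in(.022,):
    c=proj(cm,np.c_[.6047+.05*np.cos(a),.3493+.05*np.sin(a),0*a+z])
    for u in c: cv2.circle(im,(int(u[0]),int(u[1])),2,(0,255,0),-1)
K,T=cm; tip=proj(cm,s['position']+np.array([0,0,-s['position'][2]+.006])); cv2.circle(im,(int(tip[0,0]),int(tip[0,1])),4,(255,0,0),-1)
cv2.imwrite('pics/w2o.png',im[:,:,::-1])
```

```text
[0.60230634 0.34575444 0.1308973 ] [-7.07424414e-04  6.94396471e-01  7.19589304e-01 -2.06730451e-03]
```

View pics/w2o.png

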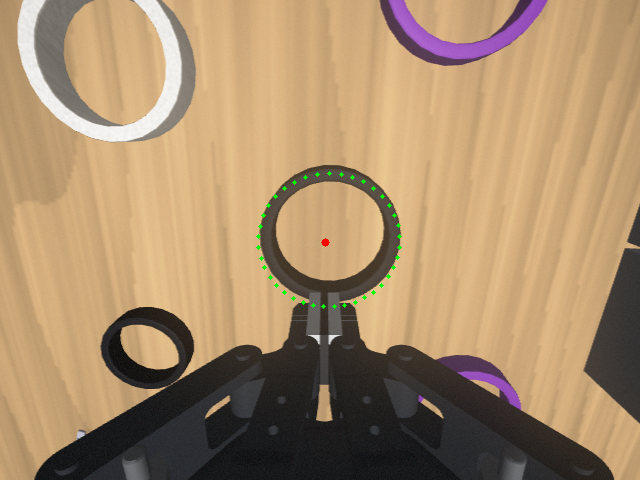

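The red predicted landing point (325,242) sits inside the bore. The ring, centred at about (330,232), lies about 3 mm beyond the drawn circle toward +y. I can descend here.

play_rows([
  [[0,0,0.035,0,0],[0,0,0.035,0,0],[0,0,0.029,0,0],[0,0,0,0,0],[-0.01,-0.0015,0,0,0],[-0.01,-0.0015,0,0,0],[-0.01,-0.0015,0,0,0],[-0.01,-0.0015,0,0,0],[-0.01,-0.0015,0,0,0]],
])

```text
time_s: 4.37
position: [0.5989, 0.295, 0.0363]
eef_rot: [0.001, 0.695, 0.719, 0.001]
force: [-0.2, 1.3, -0.2]
gripper_width: -0.002
grasp_force: 0.4
```

play_rows([
  [[-0.01,-0.002,0.001,0,0],[-0.01,-0.002,0.001,0,0],[-0.01,-0.002,0.001,0,0],[-0.01,-0.002,0.001,0,0],[-0.01,-0.002,0,0,0],[-0.012,0,0,0,0],[-0.012,0,0,0,0],[-0.012,0,0,0,0],[-0.008,0,0,0,0],[0,0,0,0,0]],
])

```text
time_s: 5.2
position: [0.5914, 0.1998, 0.0303]
eef_rot: [0.0, 0.695, 0.719, -0.0]
force: [1.1, -0.3, -0.5]
gripper_width: 0.005
grasp_force: 0.0
```

Run:
```python
from h import *
s=bot.state(); im=bot.capture('wrist'); cv2.imwrite('pics/w3.png',im[:,:,::-1]); print(s['position'],s['eef_rot'],s['force'])
```

```text
[0.59136883 0.19983697 0.03027021] [ 1.14768536e-04  6.95287623e-01  7.18731542e-01 -2.79724424e-04] [ 1.11340234 -0.34944812 -0.48449429]
```

View pics/w3.png

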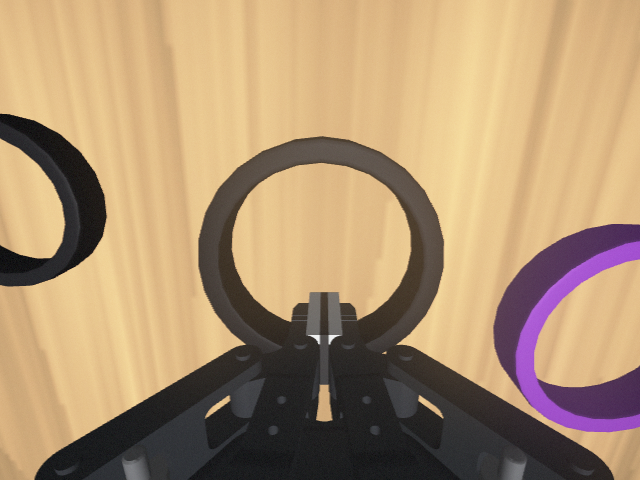

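The ring hangs centred on the finger: its outer edge spans columns 199–443, centred at 321, with the finger at 325. It is in line with the lane, so I continue straight in.

play_rows([
  [[-0.012,0.0003,0,0,0],[-0.012,0.0003,0,0,0],[-0.012,0.0003,0,0,0],[-0.012,0,0,0,0],[-0.012,0,0,0,0],[-0.01,0,0,0,0],[-0.008,0,0,0,0],[-0.007,0,0,0,0],[-0.007,0,0,0,0],[-0.007,0,0,0,0]],
])

```text
time_s: 6.08
position: [0.5956, 0.1024, 0.0303]
eef_rot: [-0.0, 0.695, 0.719, 0.0]
force: [0.4, 1.2, 0.7]
gripper_width: -0.0
grasp_force: 0.4
```

play_rows([
  [[-0.007,0,0,0,0],[-0.007,0,0,0,0],[-0.007,0,0,0,0],[-0.007,0,0,0,0],[0,0,0,0,0]],
])

```text
time_s: 6.5
position: [0.5966, 0.0735, 0.0303]
eef_rot: [0.0, 0.695, 0.719, -0.0]
force: [0.3, -0.1, -0.8]
gripper_width: 0.002
grasp_force: 0.0
```

play_rows([
  [[-0.008,0,0,0,0],[-0.008,0,0,0,0],[-0.008,0,0,0,0],[-0.008,0,0,0,0],[-0.008,0,0,0,0],[-0.008,0,0,0,0],[-0.008,0,0,0,0],[-0.008,0,0,0,0],[-0.006,0,0,0,0],[0,0,0,0,0]],
])

```text
time_s: 7.33
position: [0.5991, 0.0036, 0.0303]
eef_rot: [0.0, 0.695, 0.719, -0.0]
force: [-0.8, 0.3, 0.3]
gripper_width: 0.004
grasp_force: 0.0
```

Run:
```python
from h import *
s=bot.state(); im=bot.capture('wrist'); cv2.imwrite('pics/w4.png',im[:,:,::-1]); print(s['position'],s['eef_rot'],s['force'])
```

```text
[0.59908864 0.00360297 0.03033602] [ 1.92637853e-04  6.95071382e-01  7.18940697e-01 -1.06332119e-04] [-0.81953195  0.32506315  0.30224687]
```

View pics/w4.png

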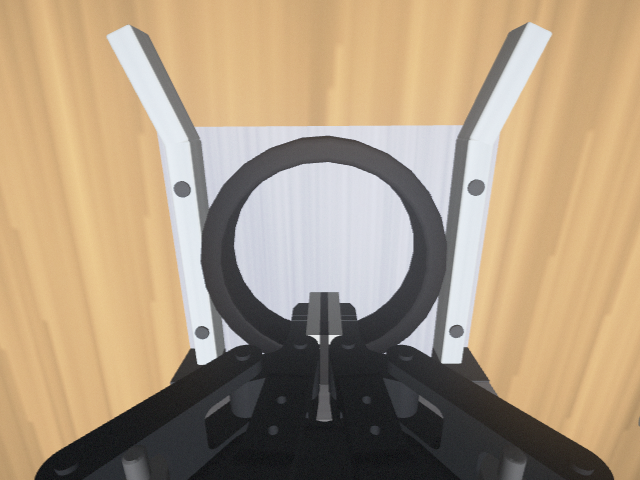

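The ring lies in the lane between the rails, outer columns 201–446. The rail bends are at row ~139, the plate edge at row 126, and the rails end at the go post at row ~362. Rail screw midpoints are at column 329.

Run:
```python
from h import *
s=bot.state(); cm=cam('wrist',s)
for n,uv,z in(('ring back top outer',(325,137),.022),('ring L',(201,250),.022),('ring R',(446,250),.022),('ring back inner top',(325,163),.022),('plate',(332,126),0),('bendL',(180,140),.014),('bendR',(480,140),.014),('scr',(182,189),.014),('scr',(476,187),.014),('scr',(202,332),.014),('scr',(456,331),.014),('endL',(205,362),.014),('endR',(452,362),.014)): print(n,ray(cm,uv,z)[0].round(4))
```

```text
ring back top outer [0.5959 0.0832 0.022 ]
ring L [0.5482 0.0386 0.022 ]
ring R [0.6455 0.042  0.022 ]
ring back inner top [0.5963 0.0741 0.022 ]
plate [0.5988 0.0872 0.    ]
bendL [0.5408 0.08   0.014 ]
bendR [0.655 0.084 0.014]
scr [0.5397 0.0613 0.014 ]
scr [0.6567 0.0661 0.014 ]
scr [ 0.5424 -0.0046  0.014 ]
scr [ 6.592e-01 -1.000e-04  1.400e-02]
endL [ 0.5425 -0.0211  0.014 ]
endR [ 0.66   -0.0171  0.014 ]
```

play_rows([
  [[0.006,0,0,0,0],[0,0,-0.02,0,0],[0,0,-0.025,0,0],[0.03,0,0,0,0],[0.03,0.001,0,0,0],[0.03,0,0,0,0],[0.012,0,0,0,0],[0,0,0,0,0],[0,0,0.022,0,0],[0,0,0.022,0,0]],
])

```text
time_s: 8.22
position: [0.5974, 0.1131, 0.0319]
eef_rot: [0.001, 0.694, 0.72, 0.001]
force: [0.2, -0.1, -0.5]
gripper_width: 0.002
grasp_force: 0.0
```

play_rows([
  [[0,0,0,0,0],[-0.006,0,0,0,0],[-0.006,0,0,0,0],[-0.006,0,0,0,0],[-0.006,0,0,0,0],[-0.006,0,0,0,0],[-0.006,0,0,0,0],[-0.006,0,0,0,0],[-0.006,0,0,0,0],[-0.006,0,0,0,0]],
])

```text
time_s: 9.05
position: [0.5981, 0.0583, 0.0314]
eef_rot: [0.0, 0.695, 0.719, 0.0]
force: [0.2, 0.1, 0.4]
gripper_width: -0.001
grasp_force: 0.4
```

play_rows([
  [[-0.006,0,0,0,0],[-0.006,0,0,0,0],[-0.006,0,0,0,0],[-0.006,0,0,0,0],[-0.006,0,0,0,0],[-0.006,0,0,0,0],[-0.006,0,0,0,0],[-0.006,0,0,0,0],[-0.006,0,0,0,0],[-0.003,0,0,0,0]],
])

```text
time_s: 9.88
position: [0.6, 0.0011, 0.0313]
eef_rot: [0.0, 0.695, 0.719, -0.0]
force: [-1.8, 1.7, 0.5]
gripper_width: 0.0
grasp_force: 0.8
```

play_rows([
  [[0,0,0,0,0],[0.008,0,0,0,0],[0.008,0,-0.03,0,0],[0,0,-0.04,0,0],[0,0,-0.04,0,0],[0,0,-0.04,0,0],[0,0,0,0,0],[0,0,0,0,0]],
])

```text
time_s: 10.55
position: [0.6011, 0.0188, 0.1841]
eef_rot: [0.002, 0.694, 0.72, 0.002]
force: [-0.7, -0.4, -1.2]
gripper_width: -0.001
grasp_force: 0.0
```

Run:
```python
from h import *
s=bot.state(); print(s['position'],s['force'])
for n in('top','scene'): cv2.imwrite(f'pics/{n}2.png',bot.capture(n)[:,:,::-1])
a=cv2.resize(cv2.imread('pics/scene2.png')[220:320,230:380],None,fx=5,fy=5,interpolation=cv2.INTER_CUBIC)
cv2.imwrite('pics/s2c.png',a)
```

```text
[0.60111727 0.01877194 0.18406501] [-0.71087116 -0.37073466 -1.23724979]
```

View pics/s2c.png

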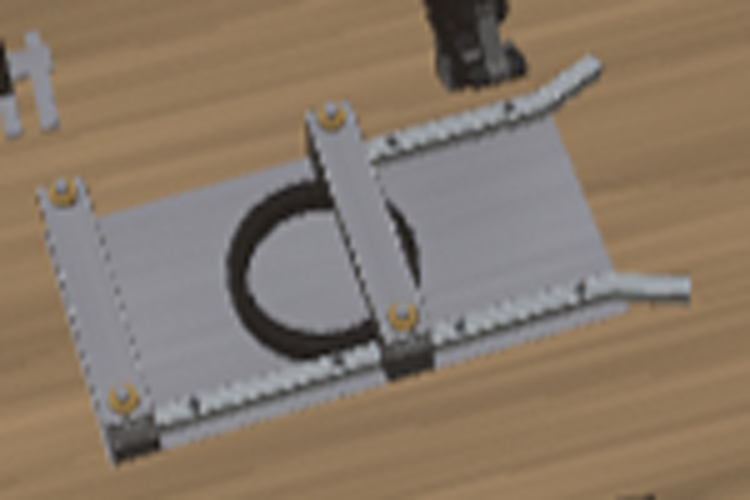

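The scene crop shows the ring under the go bar. Its leading edge is at crop (230,268). The go screws are at (331,115) and (402,315), and the no-go screws at (63,192) and (124,398).

Run:
```python
from h import *
cm=cam('scene'); f=lambda p,z: ray(cm,(np.array(p)+.5)/5-.5+[230,220],z)
P=f([(331,115),(402,315),(63,192),(124,398)],.057); print(P.round(4),(P[0]+P[1])/2,(P[2]+P[3])/2)
print('lead outer/inner',f([(230,268),(246,268)],.022),'near edge',f([(305,182),(300,360)],[.022][0]), 'trail outer', f([(418,275)],.022))
```

```text
[[ 0.5452 -0.0372  0.057 ]
 [ 0.6684 -0.0326  0.057 ]
 [ 0.5513 -0.1812  0.057 ]
 [ 0.6744 -0.1764  0.057 ]] [ 0.60676977 -0.03491876  0.057     ] [ 0.61284842 -0.17878879  0.057     ]
lead outer/inner [[ 0.59935004 -0.10727725  0.022     ]
 [ 0.60167344 -0.09929267  0.022     ]] near edge [[ 0.5603682  -0.05711614  0.022     ]
 [ 0.66098843 -0.08546331  0.022     ]] trail outer [[ 0.63058044 -0.01464716  0.022     ]]
```

play_rows([
  [[-0.032,0,0,0,0],[-0.032,0,0,0,0],[-0.032,-0.001,0,0,0],[0,0,0,0,0],[0,0,0,0,0]],
])

```text
time_s: 11.07
position: [0.6008, -0.0789, 0.1794]
eef_rot: [-0.001, 0.696, 0.718, -0.001]
force: [0.3, 1.1, -0.2]
gripper_width: -0.001
grasp_force: 0.0
```

play_rows([
  [[0,0,0.035,0,0],[0,0,0.035,0,0],[0,0,0.03,0,0],[0,0,0.02,0,0],[0,0,0.02,0,0],[0,0,0.012,0,0],[0,0,0,0,0]],
])

```text
time_s: 11.65
position: [0.6004, -0.0764, 0.0267]
eef_rot: [-0.002, 0.694, 0.72, -0.001]
force: [-0.2, 0.1, -0.4]
gripper_width: 0.005
grasp_force: 0.0
```

play_rows([
  [[0,0.003,-0.004,0,0],[-0.006,0,0,0,0],[-0.006,0,0,0,0],[-0.006,0,0,0,0],[-0.006,0,0,0,0],[-0.006,0,0,0,0],[-0.006,0,0,0,0],[-0.006,0,0,0,0],[-0.006,0,0,0,0],[-0.006,0,0,0,0]],
])

```text
time_s: 12.48
position: [0.6067, -0.1325, 0.0333]
eef_rot: [-0.0, 0.695, 0.719, -0.0]
force: [-0.7, 0.8, 1.0]
gripper_width: -0.0
grasp_force: 0.4
```

play_rows([
  [[-0.004,0,0,0,0],[-0.002,0,0,0,0],[-0.002,0,0,0,0],[0,0,0,0,0]],
])

```text
time_s: 12.82
position: [0.607, -0.1401, 0.0333]
eef_rot: [0.0, 0.695, 0.719, -0.0]
force: [-0.5, 0.2, -0.1]
gripper_width: -0.003
grasp_force: 0.0
```

play_rows([
  [[-0.0015,0,0,0,0],[-0.0015,0,0,0,0],[0,0,0,0,0]],
])

```text
time_s: 13.07
position: [0.6071, -0.1429, 0.0333]
eef_rot: [0.0, 0.695, 0.719, -0.0]
force: [0.0, 0.1, -0.0]
gripper_width: 0.004
grasp_force: 0.0
```

play_rows([
  [[-0.001,0,0,0,0],[-0.001,0,0,0,0],[0,0,0,0,0]],
])

```text
time_s: 13.32
position: [0.6072, -0.1449, 0.0333]
eef_rot: [0.0, 0.695, 0.719, -0.0]
force: [0.0, 0.0, 0.6]
gripper_width: 0.001
grasp_force: 0.0
```

play_rows([
  [[-0.001,0,0,0,0],[0,0,0,0,0]],
])

```text
time_s: 13.48
position: [0.6073, -0.1459, 0.0333]
eef_rot: [0.0, 0.695, 0.719, -0.0]
force: [1.2, -0.5, -0.6]
gripper_width: -0.001
grasp_force: 0.0
```

Run:
```python
from h import *
cv2.imwrite('pics/scene3.png',bot.capture('scene')[:,:,::-1]); cv2.imwrite('pics/w5.png',bot.capture('wrist')[:,:,::-1])
a=cv2.resize(cv2.imread('pics/scene3.png')[220:320,230:350],None,fx=5,fy=5,interpolation=cv2.INTER_CUBIC)
cv2.imwrite('pics/s3c.png',a)
```

```text
(no output)
```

View pics/s3c.png

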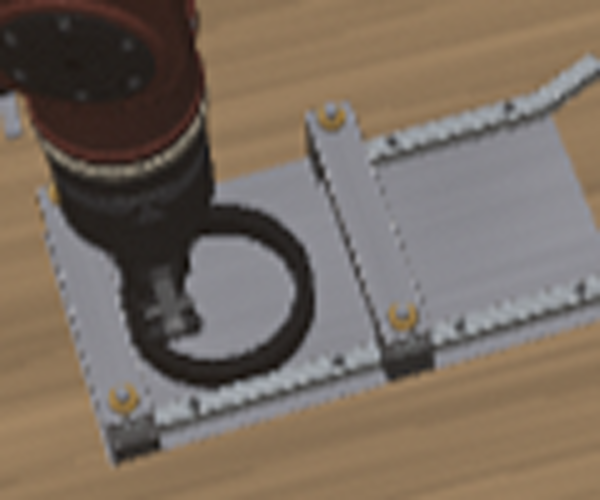

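The ring is now past the go bar with its trailing edge at crop (315,290), close to the no-go bar. The force shows no stop yet, so I continue in millimetre steps.

play_rows([
  [[-0.001,0,0,0,0],[0,0,0,0,0]],
])

```text
time_s: 13.75
position: [0.6073, -0.1469, 0.0333]
eef_rot: [0.0, 0.695, 0.719, 0.0]
force: [0.3, 0.7, 0.3]
gripper_width: 0.006
grasp_force: 0.0
```

play_rows([
  [[-0.001,0,0,0,0],[0,0,0,0,0]],
])

```text
time_s: 13.92
position: [0.6073, -0.1471, 0.0333]
eef_rot: [-0.0, 0.694, 0.72, 0.001]
force: [-1.1, 3.7, 1.7]
gripper_width: 0.001
grasp_force: 2.3
```

play_rows([
  [[-0.001,0,0,0,0],[0,0,0,0,0]],
])

```text
time_s: 14.08
position: [0.6073, -0.1473, 0.0333]
eef_rot: [-0.001, 0.694, 0.72, 0.001]
force: [0.7, 8.0, 3.7]
gripper_width: -0.003
grasp_force: 4.3
```

Run:
```python
from h import *
cm=cam('scene'); s=bot.state(); print(s['position'],s['force'])
im=bot.capture('scene'); m=dark(im,75)
# trailing part of ring: compare to scene3, rows 220..320
for n,i in(('s3',cv2.imread('pics/scene3.png')[:,:,::-1].copy()),('now',im)):
    g=cv2.cvtColor(i,cv2.COLOR_RGB2GRAY)
    k=dark(i,80); k[:258]=0;k[299:]=0;k[:,:270]=0;k[:,300:]=0
    ys,xs=np.nonzero(k); P=ray(cm,np.c_[xs,ys],.022); 
    q=P[:,1]+.0377*(P[:,0]-.603); w=P[:,0]>.0; print(n,len(xs),np.sort(q)[-8:].round(4), P[:,0].max())
```

```text
[ 0.60729423 -0.14725096  0.03334897] [0.73246823 8.00259409 3.66640053]
s3 321 [-0.0678 -0.0678 -0.0672 -0.0672 -0.067  -0.0652 -0.0615 -0.0451] 0.6760231180502145
now 311 [-0.0691 -0.0691 -0.0685 -0.067  -0.0652 -0.0615 -0.0457 -0.0451] 0.6760231180502145
```

The ring hit the no-go bar and stopped at TCP y = −0.147, the predicted spot, with 8 N on the wrist. Next I back off, move the finger to the bore's middle and draw the ring out toward the robot.

play_rows([
  [[0.004,0,0,0,0],[0.01,0,0,0,0],[0.016,-0.004,0,0,0],[0,-0.008,0,0,0],[0,-0.006,0,0,0],[0.001,-0.005,0,0,0],[0.001,-0.005,0,0,0],[0.001,-0.005,0,0,0],[0.001,-0.005,0,0,0],[0,0,0,0,0]],
])

```text
time_s: 14.97
position: [0.567, -0.1161, 0.0333]
eef_rot: [-0.0, 0.695, 0.719, -0.0]
force: [-0.0, 0.2, -0.3]
gripper_width: -0.005
grasp_force: 0.0
```

Run:
```python
from h import *
s=bot.state(); im=bot.capture('wrist'); cv2.imwrite('pics/w6.png',im[:,:,::-1]); print(s['position'],s['force'])
```

```text
[ 0.56702168 -0.1161053   0.03326346] [-0.03611025  0.20472619 -0.25900293]
```

View pics/w6.png

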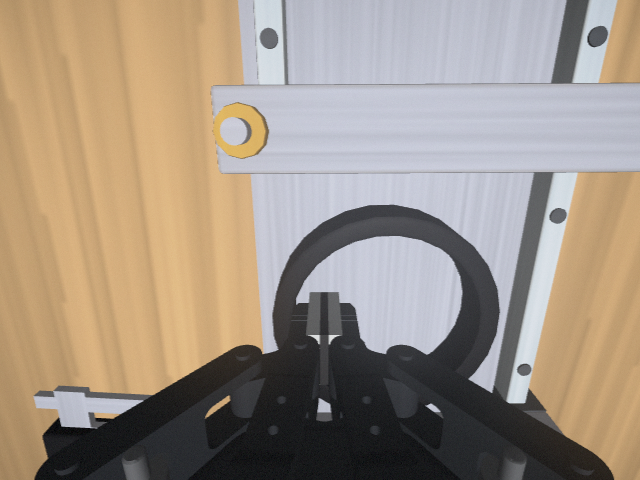

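The finger (325,300) is at the robot-side wall of the bore, and the ring spans columns 273–498 with its trailing edge at row 205. The go bar, at rows 85–173, is clear.

play_rows([
  [[0.0015,-0.005,0,0,0],[0.0015,-0.005,0,0,0],[0.0015,-0.005,0,0,0],[0.0015,-0.005,0,0,0],[0.001,-0.005,0,0,0],[0.001,-0.005,0,0,0],[0,-0.005,0,0,0],[0,0,0,0,0]],
])

```text
time_s: 15.68
position: [0.5316, -0.1092, 0.0332]
eef_rot: [-0.001, 0.695, 0.719, -0.0]
force: [0.5, 1.3, 0.2]
gripper_width: 0.003
grasp_force: 0.0
```

Run:
```python
from h import *
s=bot.state(); im=bot.capture('wrist'); cv2.imwrite('pics/w7.png',im[:,:,::-1]); print(s['position'],s['force']); cm=cam('wrist',s)
m=dark(im,95); m[:175]=0; m[295:]=0; m[:,:200]=0; m[:,515:]=0
ys,xs=np.nonzero(m); i=ys.argmin(); 
for y in range(180,295,12):
    r=xs[ys==y]; print(y,(r.min(),r.max()) if len(r) else None,end=' ')
print(xs[i],ys[i],ray(cm,(xs[i],ys[i]),.022))
```

```text
[ 0.53158469 -0.10916349  0.033185  ] [0.49098916 1.30250323 0.23420735]
180 None 192 None 204 None 216 (np.int64(339), np.int64(427)) 228 (np.int64(318), np.int64(447)) 240 (np.int64(304), np.int64(462)) 252 (np.int64(294), np.int64(475)) 264 (np.int64(288), np.int64(484)) 276 (np.int64(282), np.int64(490)) 288 (np.int64(279), np.int64(494)) 332 182 [[ 0.53169396 -0.04655434  0.022     ]]
```

Run:
```python
from h import *
from scipy.optimize import least_squares
s=bot.state(); cm=cam('wrist',s); im=cv2.imread('pics/w7.png')[:,:,::-1].copy()
m=dark(im,95); m[:200]=0; m[295:]=0; m[:,:200]=0; m[:,515:]=0
pts=[]
for y in range(218,290,4):
    r=np.nonzero(m[y])[0]; pts+=[(r.min(),y),(r.max(),y)]
P=ray(cm,pts,.022)[:,:2]
k=least_squares(lambda c:np.hypot(*(P-c).T)-.05,[.56,-.11]); print(k.x,np.abs(k.fun).max())
go=np.array([.602,-.035]);y=np.array([-.0377,.9993]);x=np.array([.9993,.0377]); print('gauge frame',(k.x-go)@x,(k.x-go)@y)
```

```text
[ 0.55661635 -0.10778047] 0.0022973618622241093
gauge frame -0.048095705078813784 -0.0710185645044963
```

The ring centre is at gauge (−48, −71) mm, in the middle of the gap. I pull straight out.

play_rows([
  [[0,-0.008,0,0,0],[0,-0.008,0,0,0],[0,-0.008,0,0,0],[0,-0.008,0,0,0],[0,-0.008,0,0,0],[0,-0.008,0,0,0],[0,-0.008,0,0,0],[0,-0.008,0,0,0],[0,-0.008,0,0,0],[0,-0.008,0,0,0]],
])

```text
time_s: 16.57
position: [0.4521, -0.1122, 0.0333]
eef_rot: [0.0, 0.695, 0.719, 0.0]
force: [-0.2, -0.4, -0.1]
gripper_width: -0.001
grasp_force: 0.1
```

play_rows([
  [[0,-0.008,0,0,0],[0,-0.008,0,0,0],[0,-0.006,0,0,0],[0,-0.003,0,0,0],[0,0,0,0,0],[0,0.008,0,0,0],[0,0.008,0,0,0],[0,0,0,0,0],[0,0,-0.03,0,0],[0,0,-0.04,0,0]],
])

```text
time_s: 17.4
position: [0.4423, -0.1115, 0.1018]
eef_rot: [-0.003, 0.694, 0.72, -0.001]
force: [1.7, -1.1, 0.1]
gripper_width: 0.0
grasp_force: 0.0
```

play_rows([
  [[0,0,-0.04,0,0],[0,0,-0.04,0,0],[0,-0.02,-0.03,0,0],[0,-0.035,0,0,0],[0,-0.035,0,0,0],[0,-0.035,0,0,0],[0,0,0,0,0],[0,0,0,0,0]],
])

```text
time_s: 18.07
position: [0.3184, -0.1169, 0.2137]
eef_rot: [0.0, 0.695, 0.719, 0.0]
force: [-0.3, 0.1, -0.1]
gripper_width: 0.003
grasp_force: 0.0
```

Run:
```python
from h import *
from scipy.optimize import least_squares
print(bot.state()['position'])
im=bot.capture('scene'); cv2.imwrite('pics/scene4.png',im[:,:,::-1])
cv2.imwrite('pics/s4c.png',cv2.resize(im[150:330,140:380,::-1],None,fx=3,fy=3))
```

```text
[ 0.31839786 -0.11690418  0.21366897]
```

View pics/s4c.png

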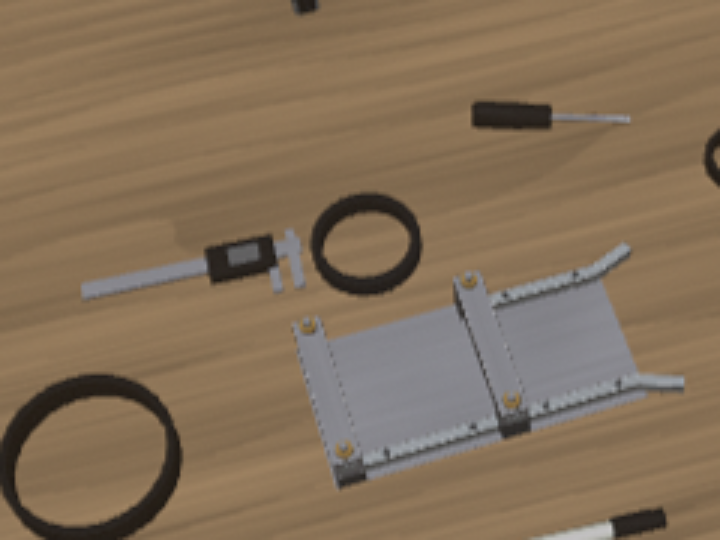

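The ring lies flat in front of the opening at crop (366,243), clear of the gauge and of the caliper jaws at (295,258). I check that nothing else moved.

Run:
```python
from h import *
a=cv2.imread('pics/scene1.png'); b=cv2.imread('pics/scene4.png')
d=(cv2.absdiff(a,b).max(2)>40).astype(np.uint8)
n,_,st,_=cv2.connectedComponentsWithStats(cv2.dilate(d,np.ones((3,3)))); print([tuple(s[:5]) for s in st[1:] if s[4]>15])
cm=cam('scene'); P=ray(cm,np.array([(312,245),(422,240),(366,193),(366,296)])/3+[140,150],.011); print(P.round(3))
s=bot.state(); print(s['time_s'],s['force'])
bot.hand_in()
```

```text
[(np.int32(0), np.int32(0), np.int32(48), np.int32(31), np.int32(705)), (np.int32(176), np.int32(0), np.int32(56), np.int32(20), np.int32(697)), (np.int32(246), np.int32(0), np.int32(109), np.int32(112), np.int32(5732)), (np.int32(193), np.int32(27), np.int32(89), np.int32(129), np.int32(3318)), (np.int32(18), np.int32(37), np.int32(34), np.int32(15), np.int32(317)), (np.int32(24), np.int32(51), np.int32(42), np.int32(25), np.int32(417)), (np.int32(44), np.int32(79), np.int32(15), np.int32(5), np.int32(50)), (np.int32(33), np.int32(79), np.int32(69), np.int32(53), np.int32(1928)), (np.int32(242), np.int32(213), np.int32(40), np.int32(37), np.int32(789)), (np.int32(422), np.int32(218), np.int32(40), np.int32(37), np.int32(820))]
[[ 0.444 -0.16   0.011]
 [ 0.467 -0.062  0.011]
 [ 0.402 -0.1    0.011]
 [ 0.511 -0.124  0.011]]
18.1167 [0.37481287 0.09076688 0.26433144]
the job is handed in; nothing more can be done
```

The job is handed in: the ring passed under the go bar, was stopped by the no-go bar, and now lies flat in front of the open side, clear of the gauge, and the before/after pictures show nothing else moved (18.1 s).

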